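Hang the photo scale panel on the sprung keeper hook

ROBOT

A 6-joint arm with a two-finger parallel gripper is mounted at the origin on the work surface. World frame = base frame: x ahead of the robot, y to its left, z up, the work surface at z = 0. Lengths are in m, angles in rad, forces in N, time in s.
With the tool pointing down it reaches from about 0.4 to 0.825 m from the base axis. Payload 7 kg.
Tool frame: the origin (TCP) lies on the centre line of the jaws, within the pads' length; the fingertips stand arm.tip_reach ahead of it and the grasp point (between the pads) lies 5 mm behind it (arm.tip_reach is the distance from the TCP to the fingertips, in m); z points along the fingers, y is the line along which they close (so a half turn about z gives the same grasp; the last joint's range is limited). The gripper opens to 88 mm and grips with 3 to 60 N. Pads are 19 mm wide; open, the fingers measure 130 mm over their backs; the gripper's body (78 mm by 193 mm) begins 47 mm behind the grasp point.
Start: joints at [1.563, 0.359, 0.012, 0, -1.224, -0.288], TCP at [0.197, 0.646, 0.241] pointing down, gripper open.
Joint ranges: [-3.07, 3.07], [-1.43, 2.12], [-1.02, 1.25], [-3.03, 1.67], [-3.05, -0], [-3.03, 3.03]. Speed limits (rad/s): [2.39, 2.39, 3.01, 3.14, 3.14, 3.14].

INTERFACE

Orientations are given as [roll, pitch, yaw] about the fixed x, y, z axes, in that order (R = Rz(yaw) Ry(pitch) Rx(roll)).
In Python, from station import status, optics, order, arm gives the robot as it stands. The module is installed in compiled form; this text tells all that it offers.
- The arm moves only by the shell command python3 -m jog 'ROWS' [FORCE]. ROWS is JSON, a list of rows, each a list of 3 entries, a list of its own where there are three numbers: the gripper command: -1 is shut, 1 is fully open, values between are in proportion, then the shift along the tool's x, y, z in mm, then the turn about the tool's z in rad. A call has 1 to 20 rows; each row is the pose to reach, as a shift and turn from the pose commanded when the call began, along the tool's axes at that moment; what a row does not reach only later rows make up. A row lasts 1/8 s, in which the tool goes at most 62.5 mm and 10.7 degrees, less where a joint would pass 70% of its speed; a pose out of reach is approached as far as the arm can. A call with a gripper value outside its range is refused whole. The fingers move at their own pace and stop on an object; FORCE is the grip in N (left out, the last holds). Time passes only in rows, so rows that repeat a pose let the fingers close. It gives the time, the measured TCP pose, the force, the opening and the grip force at its end, in the units of the state.
- status.get_state(): the state, without advancing time (a new reading comes with each control period).
- optics.grab_frame(name): name is "scene" or "top" or "wrist"; returns a dict with "color" (400x640x3 uint8, red, green, blue), "mtx" (3x3 intrinsics, pixels), "k1" (the pictures are not rectified: a ray, as slopes to the right and down, at radius r is drawn at 1 + k1 r^2 times it, then the intrinsics apply), "cam_to_world" (4x4, takes a point from camera to world coordinates). Camera axes: x right, y down, z forward; pixel columns grow to the right and rows downward; lengths in m; the calibration is good to about 2 mm. A picture is of the moment at which its call begins. There is no depth.
- order.job_done(): hands the job in; it is judged then, once.
The state is a dict: "t": time; "q": joint angles; "qd": joint speeds; "joint_efforts": joint torques, N m; "eef_pos": TCP position; "ee_rot": TCP orientation; "force": force on the tool from outside, world axes, zero at the start; "moment": the same for the moment, N m; "width": finger opening in m; "gripper_force": force on a finger pad.
Only numpy, scipy, OpenCV 4.12 (cv2) and the standard library are available. Lean on these libraries where they do the work, as an engineer would, in place of code of your own. Each camera call takes 0.05 s, during which the arm holds its last target. There are 200 camera calls.

TASK

Take the graduated scale panel out of its wooden rack and hang it by its hole on the stand's hook, with the graduated white face pointing outward, away from the post. The hook's height is not known exactly: find it, slide the hole over the upturned tip so the panel pushes the brass keeper pin in, then ease the panel gently down until it is fully home on the hook and the pin springs out through the hole again, and leave it hanging free. Never bear hard on the stand (keep under about 20 N) and leave the cup, bottle and jar where they stand.

Things in the scene. Friction and masses are not known exactly. Their poses are not given: they have to be found in the camera images.
- panel_center (a point): Photo scale panel, loose, about 0.12 kg, 175 mm tall, upright in the rack's slot. This is its centre, 87.5 mm above its lower edge; z up, y across its width, x square out of the graduated white face (black scale bars, colour patches); the back is plain grey. Plate 80 mm wide (y), 5 mm thick (x), from 0 to 125 mm above the lower edge; grip tab above, to 175 mm.
- panel_hole (a point): Centre of the panel's hole, 103 mm above its lower edge; axes as the panel's. The hole is 14 mm wide and 26 mm tall (90 to 116 mm above the lower edge), through the plate.
- panel_tab (a point): Centre of the grip tab, 150 mm above the panel's lower edge; axes as the panel's. Tab 30 mm wide (y), 10 mm thick (x), 50 mm tall; yellow on the graduated side, black on the back. Grip it across its thickness, fingertips no lower than 136 mm above the panel's lower edge, so that they clear the hook when it hangs.
- rack: Wooden rack, fixed, 64 x 110 x 33 mm, origin under its centre, any yaw. The panel stands in its slot (along y, 6.5 mm wide, 28 mm deep, floor 5 mm above the table); lift it straight up.
- stand: Fixed stand; origin under its base on the post axis; x is outward along the hook, z up. Base 120 x 110 x 12 mm, post 20 mm square, 137 mm tall. A blue clamp block (34 mm along x, 36 mm along y) on the post carries the hook and keeper pin; it is stiff and does not slip. Hook, block and pin share one unreported height setting.
- stand_axis (a point): Point on the post axis 150 mm above the table, axes as the stand's. HOOK HEIGHT IS NOT REPORTED: the prong's axis lies anywhere from 15 mm below to 15 mm above this point; find it by touch or sight. Prong: level steel rod 8 mm thick, at y = 0, from the block's face (x = 17 mm) out to the upturned tip. The block's top is 12 mm above the prong's axis.
- tip_nominal (a point): Where the prong's end would be at mid height setting (true one up to 15 mm higher or lower), 50 mm out from the post axis. Upturned tip: 46 to 54 mm out, rising to 12 mm above the prong's axis. To pass it, the panel's hole must span from 4 mm below to 12 mm above the prong's axis. The panel hangs behind it, panel centre 31 to 43 mm out.
- pin_nominal (a point): Free end of the brass keeper pin at mid height setting (same unknown shift), 48 mm out. Pin 5 mm thick, parallel to the prong, axis 17.5 mm below the prong's; its 12 mm guide ends 28 mm out. The plate below the hole pushes it in as the panel passes the tip. With the top of the hole resting on the prong, the pin springs out through the hole and locks the panel.
- keeper_pin (a joint): How far the keeper pin is pushed in (m): 0 = fully out, 0.014 = hard stop (panel centre 36.5 mm out). Spring about 1.5 N at the start, 5 N at the stop.
- cup: White plastic cup, loose, 68 mm wide, 85 mm tall, origin under its centre. Leave alone.
- bottle: Clear water bottle with green cap, loose, 62 mm wide, 150 mm tall, origin under its centre. Leave alone.
- jar: Small amber jar with white lid, loose, 52 mm wide, 60 mm tall, origin under its centre. Leave alone.
Mind the look-alikes: they are no part of the job. Of the things that look like the part that bears panel_center, the largest one is meant.

How it is judged:
By the outcome, as a careful person would: the job done as asked, in the order asked, and still so for the second after the job is handed in, with the robot touching nothing.
It also fails if it takes over 56 s, if anything falls off the work surface, if the arm or the gripper's body presses on something with over 40 N, if the wrist force passes 120 N, or if a joint passes its speed limit or range.

## Working session

There is one attempt and no reset: what is moved stays moved. The work goes in short steps, Python scripts to look and compute and a shell command to move; the robot and the scene stay as the last step left them, time stands still between calls to the robot, and variables do not carry over. Pictures are saved under pics/ and viewed, at most 13 in all, crops included, and the job is handed in when it is done.

```bash
mkdir -p pics; ls; cat > h.py <<'E'
import numpy as np, cv2
from station import status, optics, order, arm
def ray(f,u,v):
    K=f["mtx"];p=np.array([(u-K[0][2])/K[0][0],(v-K[1][2])/K[1][1]]);s=p.copy()
    for _ in range(20): s=p/(1+f["k1"]*(s@s))
    T=np.array(f["cam_to_world"]);return T[:3,3],T[:3,:3]@np.array([s[0],s[1],1])
def onz(f,u,v,z):
    o,d=ray(f,u,v);return o+d*(z-o[2])/d[2]
def proj(f,P):
    T=np.array(f["cam_to_world"]);c=T[:3,:3].T@(np.array(P)-T[:3,3]);s=c[:2]/c[2];s=s*(1+f["k1"]*(s@s))
    K=f["mtx"];return np.array([K[0][0]*s[0]+K[0][2],K[1][1]*s[1]+K[1][2]])
def tri(fs,ps):
    A=np.zeros((3,3));b=np.zeros(3)
    for f,p in zip(fs,ps):
        o,d=ray(f,*p);d=d/np.linalg.norm(d);M=np.eye(3)-np.outer(d,d);A+=M;b+=M@o
    return np.linalg.solve(A,b)
def grab(n,name):
    f=optics.grab_frame(n);cv2.imwrite(f"pics/{name}.png",f["color"][:,:,::-1])
    import pickle;pickle.dump({k:np.array(v) for k,v in f.items()},open(f"pics/{name}.pkl","wb"));return f
def load(name):
    import pickle;return pickle.load(open(f"pics/{name}.pkl","rb"))
E
python3 - <<'E'
from h import *
for n in("scene","top"):
    f=grab(n,n+"0");print(n,f["mtx"],f["k1"],np.round(f["cam_to_world"],3))
print(arm.tip_reach,status.get_state())
E
```

```text
pics
scene [[361.20092951   0.         313.15016374]
 [  0.         361.20092951 201.96004572]
 [  0.           0.           1.        ]] -0.055475167607622465 [[ 0.377  0.567 -0.732  1.182]
 [ 0.926 -0.224  0.303 -0.249]
 [ 0.008 -0.793 -0.609  0.629]
 [ 0.     0.     0.     1.   ]]
top [[383.69625971   0.         316.82351391]
 [  0.         383.69625971 202.67641404]
 [  0.           0.           1.        ]] -0.06801944933102576 [[-0.003 -0.988  0.157  0.44 ]
 [-1.     0.004  0.001  0.016]
 [-0.002 -0.157 -0.988  0.842]
 [ 0.     0.     0.     1.   ]]
0.014 {'t': 0.1, 'q': array([ 1.56308244e+00,  3.59315106e-01,  1.11510938e-02, -2.91074258e-04,
       -1.22409999e+00, -2.88114953e-01]), 'qd': array([ 0.00227781,  0.00190053,  0.00346797,  0.00214094,  0.00060936,
       -0.00218295]), 'joint_efforts': array([-1.34024787e-03, -5.84164953e+01,  2.93750435e+01,  7.01558903e+00,
        1.01313862e-02, -4.87436625e-05]), 'eef_pos': array([0.19668372, 0.64527551, 0.23971988]), 'ee_rot': array([ 3.14010772e+00, -1.54704485e-04, -2.95927829e-01]), 'force': array([-0.45228582,  0.27550779, -0.50067029]), 'moment': array([ 0.00932325,  0.01497753, -0.0267456 ]), 'gripper_force': 0.0, 'width': 0.08737240343380008}
```

View pics/scene0.png

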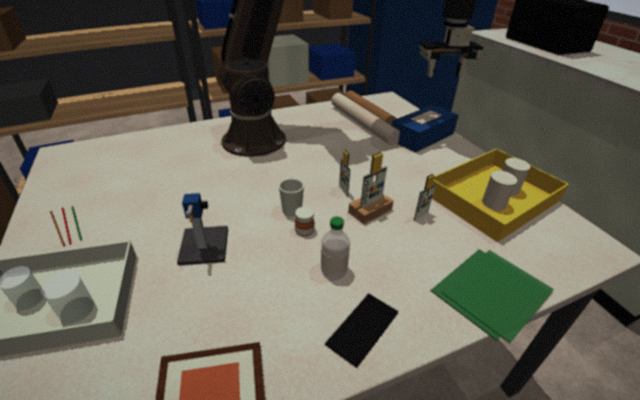

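View pics/top0.png

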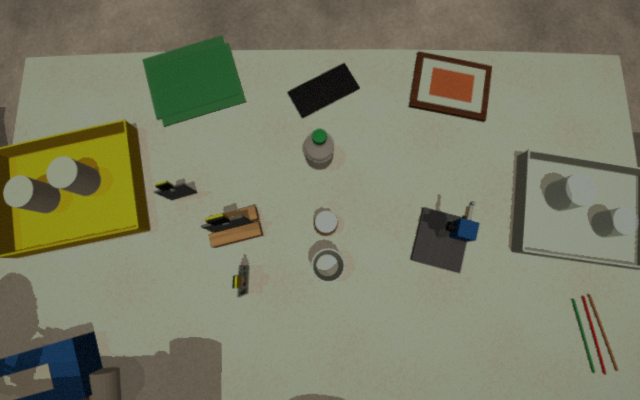

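The scene view has three look-alikes: a small panel at (345,172), one in the wooden rack at (374,185), and a small one at (426,198). In the top view they are at (241,275), (232,220) and (176,189). I choose the one in the rack, which is the largest. The stand is at scene (203,235) and top (445,235). Next is a close crop to check this.

```bash
python3 - <<'E'
from h import *
s=cv2.imread("pics/scene0.png");t=cv2.imread("pics/top0.png")
r=lambda i,x,y,w,h,W,H:cv2.resize(i[y:y+h,x:x+w],(W,H),interpolation=cv2.INTER_CUBIC)
a=np.hstack([r(s,340,145,80,80,400,300) if 0 else r(s,335,145,100,75,400,300),r(s,170,185,100,75,400,300)])
b=np.hstack([r(t,190,185,100,75,400,300),r(t,400,190,100,75,400,300)])
cv2.imwrite("pics/c1.png",np.vstack([a,b]))
E
```

```text
(no output)
```

View pics/c1.png

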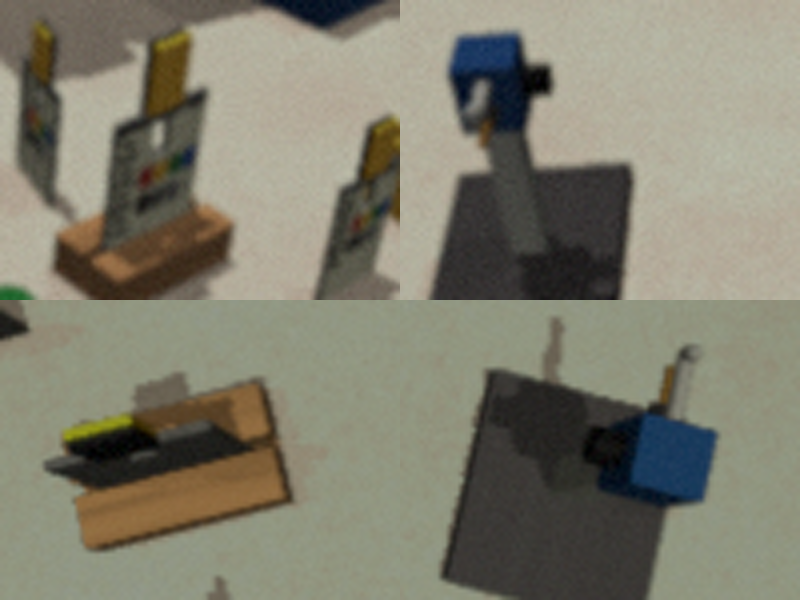

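The crop shows the rack panel is the large one. Its yellow tab and white face point toward the scene camera (+x), with the hole at scene (374.5,179). The hook points roughly +x, with its tip at top (472.5,203).

```bash
python3 - <<'E'
from h import *
s=load("scene0");t=load("top0")
S=lambda x,y:(335+x/4,145+y/4); S2=lambda x,y:(170+(x-400)/4,185+y/4)
T=lambda x,y:(190+x/4,185+(y-300)/4); T2=lambda x,y:(400+(x-400)/4,190+(y-300)/4)
np.set_printoptions(precision=4,suppress=True)
print("tabtop top",onz(t,*T(63,435),.18),onz(t,*T(132,418),.18))
print("tabtop scene",onz(s,*S(150,42),.18),onz(s,*S(190,33),.18))
print("plate top corners scene",onz(s,*S(113,128),.13),onz(s,*S(207,92),.13))
print("rack top corners",[onz(t,*T(*p),.033) for p in((263,380),(290,500),(85,548))])
print("base top",[onz(t,*T2(*p),.012) for p in((487,370),(443,577),(645,600))])
print("base scene",[onz(s,*S2(*p),.012) for p in((632,165),(460,175))])
print("tip",tri([s,t],[S2(484,88),T2(690,352)]))
print("block top corners TR/far-right?",[onz(t,*T2(*p),.162) for p in((637,415),(717,432),(703,502))])
print("scene blk",[onz(s,*S2(*p),.162) for p in((452,72),(522,72),(519,36),(458,38))])
E
```

```text
tabtop top [0.5176 0.2105 0.18  ] [0.525  0.1804 0.18  ]
tabtop scene [0.5212 0.1814 0.18  ] [0.5205 0.2103 0.18  ]
plate top corners scene [0.5325 0.1545 0.13  ] [0.5175 0.232  0.13  ]
rack top corners [array([0.5641, 0.1472, 0.033 ]), array([0.5   , 0.1315, 0.033 ]), array([0.4748, 0.2397, 0.033 ])]
base top [array([ 0.5604, -0.2138,  0.012 ]), array([ 0.448, -0.185,  0.012]), array([ 0.4346, -0.2947,  0.012 ])]
base scene [array([ 0.454 , -0.1851,  0.012 ]), array([ 0.4231, -0.2901,  0.012 ])]
tip [ 0.5462 -0.2623  0.1661]
block top corners TR/far-right? [array([ 0.5179, -0.2397,  0.162 ]), array([ 0.51 , -0.276,  0.162]), array([ 0.4786, -0.2675,  0.162 ])]
scene blk [array([ 0.5216, -0.2748,  0.162 ]), array([ 0.5354, -0.24  ,  0.162 ]), array([ 0.502 , -0.2368,  0.162 ]), array([ 0.4915, -0.2683,  0.162 ])]
```

```bash
python3 -m jog '[[1,[20,15,-20],0.05],[1,[70,53,-45],0.2],[1,[125,95,-60],0.35],[1,[180,137,-60],0.5],[1,[235,178,-60],0.65],[1,[290,220,-60],0.8],[1,[345,262,-60],0.95],[1,[395,300,-60],1.03],[1,[430,326,-60],1.05],[1,[441,335,-60],1.05],[1,[441,335,-60],1.05],[1,[441,335,-60],1.05]]' && python3 - <<'E'
from h import *
grab("wrist","w1");print(status.get_state())
E
```

```text
t: 1.6
eef_pos: [0.5208, 0.1961, 0.301]
ee_rot: [-3.141, 0.0, -1.347]
force: [1.4, -0.3, 0.2]
width: 0.0875
gripper_force: 0.0
{'t': 1.65, 'q': array([ 7.12899989e-01,  1.28895217e-01, -1.56050323e-01, -4.76916211e-05,
       -1.28526768e+00, -4.88350670e-01]), 'qd': array([ 0.01507976,  0.00180416, -0.00029473,  0.00158754,  0.00164253,
        0.00286502]), 'joint_efforts': array([-7.08369892e-01, -4.04082191e+01,  2.99003935e+01,  7.16822952e+00,
       -1.95543026e-02, -2.76485087e-03]), 'eef_pos': array([0.52064506, 0.19661666, 0.30103935]), 'ee_rot': array([-3.14109918e+00,  3.13993399e-04, -1.34626035e+00]), 'force': array([-0.17117444,  0.2515416 , -0.05997722]), 'moment': array([ 0.07728827, -0.05063098,  0.00342321]), 'gripper_force': 0.0, 'width': 0.08771758393828266}
```

View pics/w1.png

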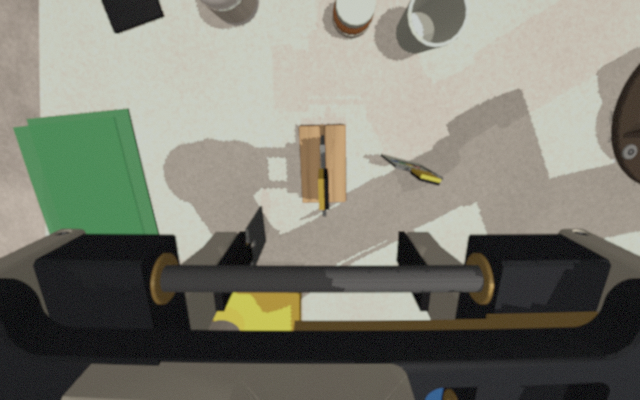

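The wrist view shows the rack at (323,165) with the panel edge-on and its tab near (323,190). The panel is nearly aligned with the tool. I'll measure from an enlarged crop.

```bash
python3 - <<'E'
from h import *
w=cv2.imread("pics/w1.png")
cv2.imwrite("pics/c2.png",cv2.resize(w[115:225,285:365],(436,600),interpolation=cv2.INTER_CUBIC))
f=load("w1");print(f["mtx"][0],np.round(f["cam_to_world"],3))
for P in([.521,.196,.18],[.521,.196,.033]):print(proj(f,P))
E
```

```text
[297.76880254   0.         321.59632061] [[-0.975 -0.212 -0.062  0.537]
 [-0.221  0.935  0.277  0.121]
 [-0.001  0.284 -0.959  0.446]
 [ 0.     0.     0.     1.   ]]
[320.70527359 194.11744828]
[321.06050091 165.19233826]
```

View pics/c2.png

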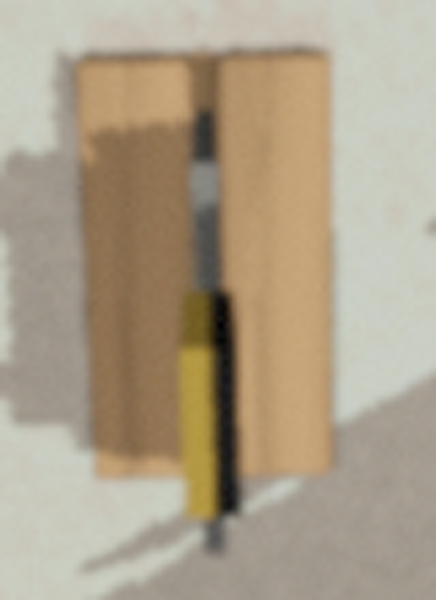

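The crop shows the tab's top face from (209,345) to (213,515) and the plate's top edge from (203,110) to (215,552).

```bash
python3 - <<'E'
from h import *
f=load("w1");c=lambda x,y:(285+x/5.45,115+y/5.45)
for a,b,z in(((209,345),(213,515),.18),((203,110),(215,552),.13),((205,60),(211,470),.033)):
    A=onz(f,*c(*a),z);B=onz(f,*c(*b),z);print((A+B)/2,np.linalg.norm(B-A),np.arctan2(-(B-A)[0],(B-A)[1]))
A,B,C,D=[onz(f,*c(*p),.033) for p in((78,55),(330,55),(330,472),(95,477))];print((A+B+C+D)/4,np.arctan2(-(C-B)[0],(C-B)[1]),np.arctan2((A-B)[1],(A-B)[0]))
E
```

```text
[0.51826346 0.19540114 0.18      ] 0.030144819784746753 0.24758478609141815
[0.51934201 0.19086896 0.13      ] 0.09006891135234084 0.25115107419216626
[0.51817506 0.1949827  0.033     ] 0.10669067628892082 0.23888658624521372
[0.5181044 0.1949797 0.033    ] 0.24518877367770658 0.22302522522194074
```

```bash
python3 - <<'E'
from h import *
s=load("scene0");t=load("top0");w=load("w1")
p=tri([s,t],[(432,176),(165,184)]);print(p,proj(w,p))
y=np.array([np.cos(.243),np.sin(.243)]);x=np.array([-y[1],y[0]])
for q in((165,184),(195,191)):
    P=onz(t,*q,p[2]);d=P[:2]-[.5182,.195];print(P,d@y,d@x)
E
```

```text
[0.59319476 0.31233998 0.13060355] [239.87347616 261.63112846]
[0.59045615 0.30710492 0.13060355] 0.09710748809022965 0.09142538356911863
[0.57649644 0.24802594 0.13060355] 0.0693425854815484 0.03744103002161437
```

```bash
python3 -m jog '[[1,[1,2,20],-0.02],[0.2,[1,2.5,60],-0.02],[-0.2,[1,2.5,105],-0.02],[-0.2,[1,2.5,135],-0.02],[-0.2,[1,2.5,143],-0.02],[-0.2,[1,2.5,143],-0.02],[-1,[1,2.5,143],-0.02],[-1,[1,2.5,143],-0.02],[-1,[1,2.5,143],-0.02],[-1,[1,2.5,143],-0.02],[-1,[1,2.5,143],-0.02]]' 30
```

```text
t: 3.02
eef_pos: [0.5191, 0.1952, 0.1581]
ee_rot: [-3.141, 0.0, -1.326]
force: [-0.1, 0.2, 4.5]
width: 0.01
gripper_force: 30.0
```

```bash
python3 -m jog '[[-1,[0,0,-5],0],[-1,[0,0,-20],0],[-1,[0,0,-45],0],[-1,[0,0,-80],0],[-1,[0,0,-120],0],[-1,[0,0,-155],0],[-1,[0,0,-175],0],[-1,[0,0,-180],0],[-1,[0,0,-180],0]]' && python3 - <<'E'
from h import *
grab("scene","s1")
f=cv2.imread("pics/s1.png");print(proj(load("s1"),[.519,.195,.26]))
a=cv2.resize(f[60:260,240:507],(800,600));cv2.imwrite("pics/c3.png",a)
E
```

```text
t: 4.15
eef_pos: [0.5183, 0.195, 0.3374]
ee_rot: [3.141, 0.0, -1.326]
force: [-0.2, 0.3, -0.8]
width: 0.0096
gripper_force: 30.0
[380.68314079 124.44083602]
```

View pics/c3.png

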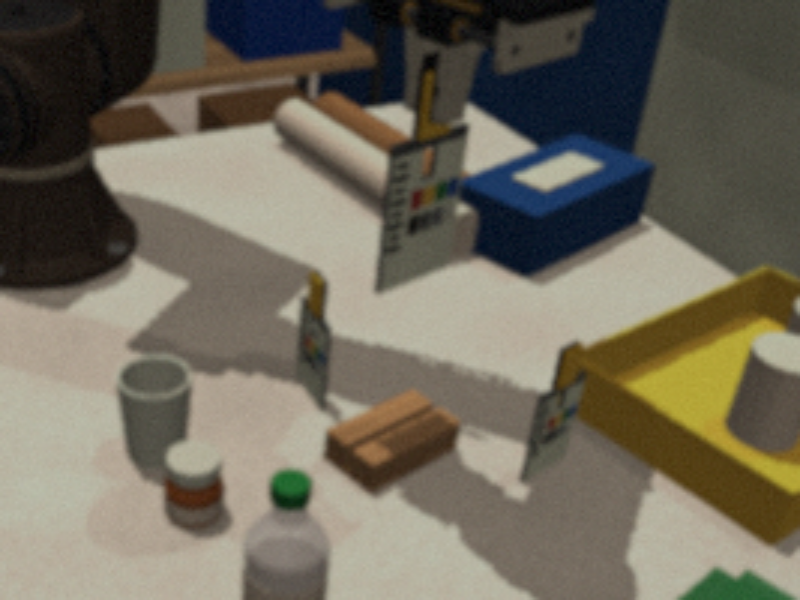

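The panel is held level with its white face toward the camera, and the rack is empty. Next I carry it high to about 13 cm outboard of the stand and look from there.

```bash
python3 -m jog '[[-1,[10,0,0],0.0],[-1,[40,1,0],0.04],[-1,[85,2,0],0.1],[-1,[135,3,0],0.16],[-1,[185,4,0],0.22],[-1,[235,5,0],0.28],[-1,[285,6,0],0.33],[-1,[335,7,0],0.38],[-1,[385,8,0],0.42],[-1,[430,10,0],0.45],[-1,[465,11,0],0.466],[-1,[485,11,0],0.466],[-1,[490,11,0],0.466],[-1,[490,11,0],0.466],[-1,[490,11,0],0.466]]' && python3 - <<'E'
from h import *
grab("wrist","w2");grab("top","t2")
f=load("w2");print(np.round(f["cam_to_world"],3),proj(f,[.55,-.266,.15]),proj(f,[.499,-.255,.15]))
w=cv2.imread("pics/w2.png");t=cv2.imread("pics/t2.png")
cv2.imwrite("pics/c4.png",np.hstack([cv2.resize(w,(480,300)),cv2.resize(t[170:290,400:528],(320,300))]))
E
```

```text
t: 6.08
eef_pos: [0.6269, -0.2819, 0.3379]
ee_rot: [-3.141, 0.0, -1.791]
force: [0.2, -0.3, -0.2]
width: 0.0099
gripper_force: 30.0
[[-0.976  0.209  0.063  0.609]
 [ 0.219  0.936  0.277 -0.357]
 [-0.001  0.284 -0.959  0.483]
 [ 0.     0.     0.     1.   ]] [389.58831221 177.41774898] [434.81790273 177.13927971]
```

View pics/c4.png

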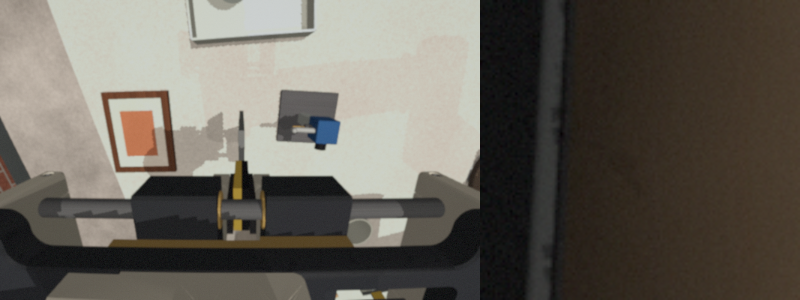

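The wrist view shows the stand, with its block at full-frame (435,173) and hook at about (400,173). The top view is blocked by the arm. I'll enlarge the wrist and scene views.

```bash
python3 - <<'E'
from h import *
w=cv2.imread("pics/w2.png");s=cv2.imread("pics/scene0.png")
r=lambda i,x,y,w,h,k:cv2.resize(i[y:y+h,x:x+w],None,fx=k,fy=k,interpolation=cv2.INTER_CUBIC)
cv2.imwrite("pics/c5.png",np.hstack([r(w,365,115,100,100,4),np.vstack([r(s,178,188,40,40,10)])]))
E
```

```text
(no output)
```

View pics/c5.png

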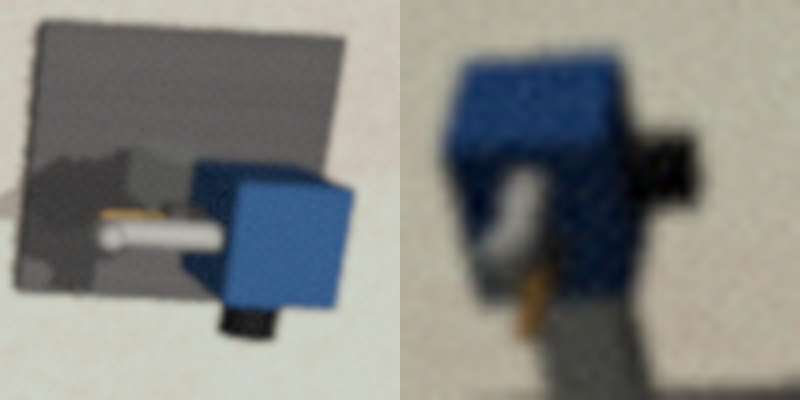

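The wrist crop shows the block-top corners (240,182), (353,188), (337,307) and (225,303), the tip at (108,236) and the pin end at (100,214). The scene crop shows block-top corners (465,62), (615,52), (625,142) and (448,148), and the pin end at (528,335). I'll fit the stand pose and height to all of these.

```bash
cat > fit.py <<'E'
from h import *
from scipy.optimize import least_squares
w=load("w2");s=load("scene0");t=load("top0")
W=lambda x,y:(365+x/4,115+y/4); S=lambda x,y:(178+(x-400)/10,188+y/10); T2=lambda x,y:(400+(x-400)/4,190+(y-300)/4)
H=12
fl,fr,bl,br=[17,-18,H],[17,18,H],[-17,-18,H],[-17,18,H]
obs=[(w,W(240,182),fl),(w,W(353,188),bl),(w,W(337,307),br),(w,W(225,303),fr),(w,W(108,236),[50,0,12]),(w,W(101,214),[48,0,-17.5]),
(s,S(465,62),bl),(s,S(615,52),br),(s,S(622,142),fr),(s,S(448,148),fl),(s,S(528,332),[48,0,-18]),
(t,T2(637,415),fr),(t,T2(717,432),fl),(t,T2(703,502),bl),(t,T2(690,352),[50,0,12])]
def P(p,o):
    c,n=np.cos(p[2]),np.sin(p[2]);a=np.array(o)/1000;return [p[0]+c*a[0]-n*a[1],p[1]+n*a[0]+c*a[1],p[3]+a[2]]
def res(p,ob): return np.concatenate([(proj(f,P(p,o))-q)for f,q,o in ob])
for ob in(obs,obs[:6],obs[6:11],obs[11:],obs[:11]):
    r=least_squares(res,[.499,-.255,-.22,.145],args=(ob,),loss="soft_l1",x_scale=[.01,.01,.1,.01]);J=np.linalg.inv(r.jac.T@r.jac)
    print(np.round(r.x,4),np.round(np.sqrt(np.diag(J)),4));
    if len(ob) in(15,11): print(np.round(r.fun.reshape(-1,2),1).tolist())
E
python3 fit.py
```

```text
[ 0.498  -0.2566 -0.2594  0.1422] [0.0007 0.0006 0.0165 0.0011]
[[-0.8, -0.5], [0.9, -0.7], [-0.2, 0.5], [-1.3, 0.4], [1.1, 0.6], [-1.0, 1.1], [-0.6, -0.3], [0.7, -0.4], [-1.8, -0.2], [-1.4, 0.3], [-0.1, 1.2], [0.5, -0.1], [-0.5, 0.5], [-0.5, 1.2], [0.2, 0.7]]
[ 0.4959 -0.255  -0.2688  0.1365] [0.002  0.0019 0.0178 0.0064]
[ 0.4592 -0.2561 -0.251   0.1144] [0.028  0.0014 0.0447 0.02  ]
[ 0.4988 -0.2571 -0.2322  0.1427] [0.003  0.0104 0.0345 0.025 ]
[ 0.497  -0.256  -0.2679  0.1405] [0.0009 0.0007 0.0167 0.0017]
[[-0.2, -0.5], [1.3, -0.5], [0.0, 0.6], [-0.9, 0.2], [1.8, 0.3], [-0.4, 0.8], [-0.2, -0.1], [1.1, -0.1], [-1.5, 0.1], [-1.0, 0.6], [0.1, 1.5]]
```

```bash
python3 -m jog '[[-1,[1,8,10],0.01],[-1,[3,28,30],0.03],[-1,[5,46,50],0.03],[-1,[5.6,56.3,58],0.03],[-1,[5.6,56.3,58],0.03],[-1,[5.6,56.3,58],0.03]]' && python3 - <<'E'
from h import *
grab("wrist","w3");f=load("w3")
w=cv2.imread("pics/w3.png");a=proj(f,[.52,-.26,.145]).astype(int);print(a)
x,y=max(a[0]-100,0),max(a[1]-75,0);print(x,y)
cv2.imwrite("pics/c6.png",cv2.resize(w[y:y+150,x:x+200],(800,600),interpolation=cv2.INTER_CUBIC))
E
```

```text
t: 6.92
eef_pos: [0.5716, -0.2762, 0.2805]
ee_rot: [-3.14, -0.0, -1.822]
force: [-0.6, -0.1, -1.0]
width: 0.0099
gripper_force: 30.0
[376 193]
276 118
```

View pics/c6.png

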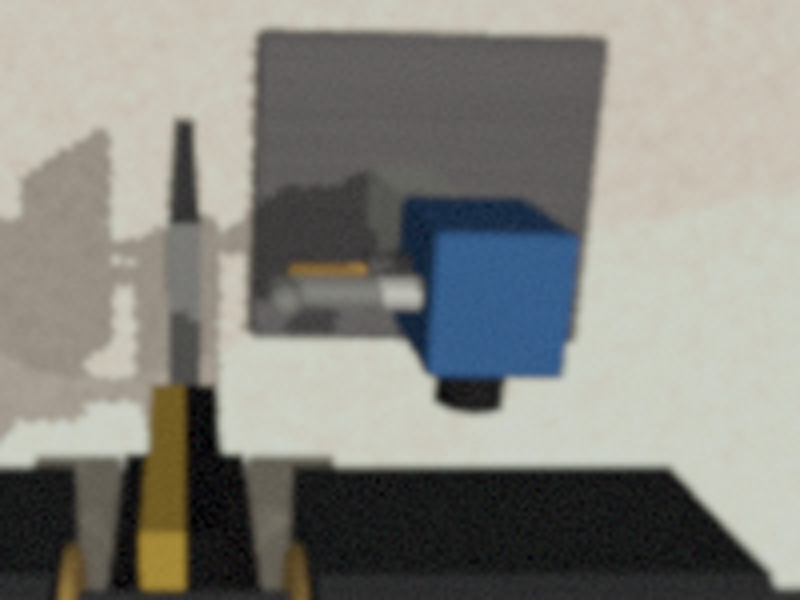

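The closer view shows block-top corners (432,232), (577,237), (562,376) and (431,377), the tip at (288,298), and the pin end at (287,268). The tab's near top edge is at (163,530). I'll refit with these.

```bash
cat >> fit.py <<'E'
print("--")
w3=load("w3");V=lambda x,y:(276+x/4,118+y/4)
o3=[(w3,V(432,232),fl),(w3,V(577,237),bl),(w3,V(562,376),br),(w3,V(431,377),fr),(w3,V(287,298),[50,0,12]),(w3,V(287,269),[48,0,-17.5])]
for ob in(o3,obs[:6]+o3,obs+o3):
    r=least_squares(res,[.499,-.255,-.22,.145],args=(ob,),loss="soft_l1",x_scale=[.01,.01,.1,.01]);J=np.linalg.inv(r.jac.T@r.jac)
    print(np.round(r.x,4),np.round(np.sqrt(np.diag(J)),4))
print(np.round(r.fun.reshape(-1,2)[-6:],1).tolist())
A=[V(257,32),V(606,40),V(250,333)];A=[onz(w3,*a,.012) for a in A];d=A[0]-A[1];e=A[2]-A[0]
print("base",A,np.arctan2(d[1],d[0]),np.arctan2(-e[0],e[1]))
q=[.5716,-.2762,-1.822+np.pi/2,.2805]
for nm,o in(("tabtop-y",[0,-15,22]),("tabbot-y",[0,-15,-28]),("platebot-y",[0,-40,-153]),("platetop-y",[0,-40,-28])):
    u=proj(w3,P(q,o));print(nm,(u-[276,118])*4)
E
python3 fit.py | sed -n '/--/,$p'
```

```text
--
[ 0.4984 -0.2558 -0.2739  0.1408] [0.0007 0.0014 0.0171 0.0039]
[ 0.4983 -0.2566 -0.2715  0.1425] [0.0007 0.001  0.0127 0.0028]
[ 0.4984 -0.2565 -0.2658  0.1423] [0.0004 0.0005 0.012  0.001 ]
[[0.5, -0.7], [0.5, -1.4], [0.2, 0.3], [-2.0, -0.4], [0.5, 0.9], [0.1, 0.4]]
base [array([ 0.53330467, -0.32250495,  0.012     ]), array([ 0.4186087 , -0.29075553,  0.012     ]), array([ 0.56053447, -0.21922395,  0.012     ])] -0.27005164474573884 -0.25778176158129473
tabtop-y [174.47156694 529.47075275]
tabbot-y [177.20104377 381.18151811]
platebot-y [180.20191074 116.82361449]
platetop-y [176.98537762 221.7560094 ]
```

```bash
python3 -m jog '[[-1,[0,0,-20],0.014],[-1,[0,0,-37],0.014],[-1,[0,8,-37],0.014],[-1,[0,20,-37],0.014],[-1,[0,25.8,-37],0.014],[-1,[0,25.8,-34],0.014],[-1,[0,25.8,-31],0.014],[-1,[0,25.8,-30],0.014],[-1,[0,25.8,-30],0.014]]'; python3 -m jog '[[-1,[0,0,1],0],[-1,[0,0,1],0]]';python3 -m jog '[[-1,[0,0,1],0],[-1,[0,0,1],0]]'
```

```text
t: 8.1
eef_pos: [0.5459, -0.2697, 0.3101]
ee_rot: [-3.141, -0.0, -1.836]
force: [-1.4, 1.2, 4.3]
width: 0.0097
gripper_force: 30.0
t: 8.35
eef_pos: [0.5459, -0.2698, 0.3098]
ee_rot: [-3.141, -0.001, -1.836]
force: [-2.1, 1.8, 9.2]
width: 0.0101
gripper_force: 30.0
t: 8.6
eef_pos: [0.546, -0.27, 0.3095]
ee_rot: [-3.14, -0.001, -1.835]
force: [-3.5, 2.2, 12.7]
width: 0.01
gripper_force: 30.0
```

Contact came at TCP z ≈ 0.3105, so the tip top is at about 0.1575 and the prong axis at about 0.1455, within 3 mm of the camera fit. I back off, lower in front of the hook, and line the hole up.

```bash
python3 -m jog '[[-1,[0,0,-6],0],[-1,[0,-10,-6],0],[-1,[0,-22,-6],0],[-1,[0,-25,0],0],[-1,[0,-25,30],0],[-1,[0,-25,65],0],[-1,[0,-25,95],0],[-1,[0,-25,107],0],[-1,[0,-25,109],0],[-1,[0,-25,109],0],[-1,[0,-25,109],0]]'; python3 - <<'E'
from h import *
w=grab("wrist","w4");s=grab("scene","s4")
q=status.get_state();p=q["eef_pos"];print(p,q["ee_rot"],q["force"])
d=p-np.array([.4984,-.2565,.1455]);c,n=np.cos(-.265),np.sin(-.265);print("stand frame",c*d[0]+n*d[1],-n*d[0]+c*d[1],d[2])
print(proj(s,[.55,-.27,.15]))
a=cv2.imread("pics/s4.png")[165:245,160:260];b=cv2.imread("pics/w4.png")[100:260,290:450]
cv2.imwrite("pics/c7.png",np.hstack([cv2.resize(a,(440,352),interpolation=2),cv2.resize(b,(352,352),interpolation=2)]))
E
```

```text
t: 9.98
eef_pos: [0.5705, -0.2764, 0.1998]
ee_rot: [-3.14, -0.0, -1.836]
force: [-0.5, -0.1, -0.4]
width: 0.0098
gripper_force: 30.0
[ 0.57026661 -0.27626315  0.19952608] [-3.14007413e+00  9.50050132e-05 -1.83578219e+00] [ 0.009053   -0.2621681  -1.17303997]
stand frame 0.07453407589044919 -0.00025074116239359387 0.05402607507090759
[188.04214275 214.77664418]
```

View pics/c7.png

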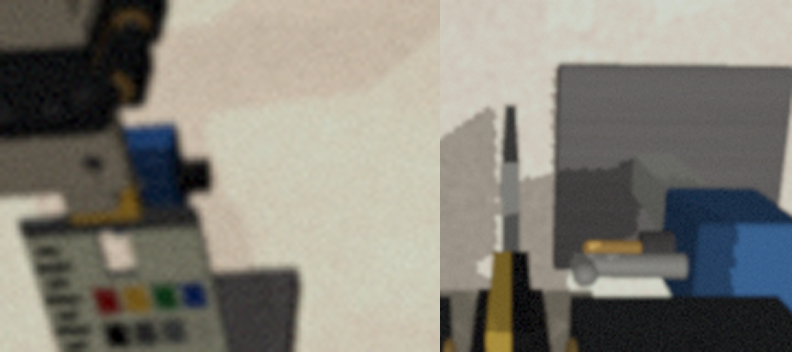

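```bash
python3 -m jog '[[-1,[0,6,0],0],[-1,[0,14,0],0],[-1,[0,18,0],0],[-1,[0,20,0],0],[-1,[0,20,0],0]]'; python3 -m jog '[[-1,[0,2,0],0],[-1,[0,4,0],0],[-1,[0,4,0],0]]'
```

```text
t: 10.7
eef_pos: [0.5505, -0.2709, 0.1987]
ee_rot: [-3.141, -0.0, -1.836]
force: [-0.1, 0.2, -0.9]
width: 0.0097
gripper_force: 30.0
t: 11.08
eef_pos: [0.5471, -0.2699, 0.1986]
ee_rot: [-3.141, 0.0, -1.836]
force: [2.2, -0.7, -2.1]
width: 0.0097
gripper_force: 30.0
```

```bash
python3 -m jog '[[-1,[0,2,0],0],[-1,[0,4,0],0],[-1,[0,4,0],0]]'; python3 -m jog '[[-1,[0,2,0],0],[-1,[0,4,0],0],[-1,[0,4,0],0]]'
```

```text
t: 11.45
eef_pos: [0.543, -0.2689, 0.1987]
ee_rot: [-3.141, 0.0, -1.836]
force: [2.5, -1.2, -2.5]
width: 0.0102
gripper_force: 30.0
t: 11.82
eef_pos: [0.5391, -0.2678, 0.1987]
ee_rot: [-3.141, 0.0, -1.836]
force: [4.0, -1.2, -1.6]
width: 0.0096
gripper_force: 30.0
```

```bash
python3 -m jog '[[-1,[0,2,0],0],[-1,[0,4,0],0],[-1,[0,4,0],0]]'; python3 -m jog '[[-1,[0,0,2],0],[-1,[0,0,4],0],[-1,[0,0,4],0]]'
```

```text
t: 12.2
eef_pos: [0.5353, -0.2668, 0.1987]
ee_rot: [-3.141, 0.0, -1.836]
force: [5.2, -0.5, -1.8]
width: 0.0099
gripper_force: 30.0
t: 12.58
eef_pos: [0.535, -0.2668, 0.1944]
ee_rot: [3.141, -0.0, -1.836]
force: [4.8, -1.4, -1.4]
width: 0.0099
gripper_force: 30.0
```

```bash
python3 -m jog '[[-1,[0,0,1],0],[-1,[0,0,2],0],[-1,[0,0,3],0],[-1,[0,0,4],0],[-1,[0,0,5],0],[-1,[0,0,5],0]]'; python3 -m jog '[[-1,[0,0,1],0],[-1,[0,0,2],0],[-1,[0,0,2],0]]'
```

```text
t: 13.32
eef_pos: [0.5342, -0.2666, 0.1889]
ee_rot: [3.139, -0.0, -1.836]
force: [-0.1, 0.5, -1.6]
width: 0.0096
gripper_force: 30.0
t: 13.7
eef_pos: [0.535, -0.2667, 0.1875]
ee_rot: [3.141, 0.0, -1.836]
force: [-0.2, -0.7, -1.5]
width: 0.0099
gripper_force: 30.0
```

The outward force has dropped to about 0, so the pin has sprung out through the hole. I continue gently until the hole's top rests on the prong.

```bash
python3 -m jog '[[-1,[0,0,0.5],0],[-1,[0,0,1],0],[-1,[0,0,1],0]]'; python3 -m jog '[[-1,[0,0,0.5],0],[-1,[0,0,0.7],0],[-1,[0,0,0.7],0]]'
```

```text
t: 14.08
eef_pos: [0.5352, -0.2668, 0.1868]
ee_rot: [-3.141, -0.0, -1.836]
force: [-0.9, 0.1, 1.6]
width: 0.0097
gripper_force: 30.0
t: 14.45
eef_pos: [0.5353, -0.2668, 0.1865]
ee_rot: [-3.141, -0.0, -1.836]
force: [-2.3, 1.1, 5.3]
width: 0.0099
gripper_force: 30.0
```

```bash
python3 -m jog '[[-1,[0,0,-0.6],0],[-1,[0,0,-0.6],0],[-0.7,[0,0,-0.6],0],[-0.5,[0,0,-0.6],0],[-0.3,[0,0,-0.6],0],[-0.3,[0,0,-0.6],0],[-0.3,[0,0,-0.6],0]]' 5; python3 -m jog '[[-0.3,[0,0,-3],0],[-0.3,[0,0,-12],0],[-0.3,[0,0,-35],0],[-0.3,[0,0,-70],0],[-0.3,[0,0,-110],0],[-0.3,[0,0,-145],0],[-0.3,[40,0,-160],0],[-0.3,[-60,0,-160],0],[-0.3,[-120,0,-160],0],[-0.3,[-160,0,-160],0],[-0.3,[-160,0,-160],0],[-0.3,[-160,0,-160],0]]'; python3 - <<'E'
from h import *
grab("wrist","w5");s=grab("scene","s5");w=cv2.imread("pics/w5.png")
a=cv2.imread("pics/s5.png")[170:260,160:260]
cv2.imwrite("pics/c8.png",np.hstack([cv2.resize(a,(440,396),interpolation=2),cv2.resize(w[:,140:500],(356,396))]))
print(status.get_state()["eef_pos"],status.get_state()["force"])
E
```

```text
t: 15.32
eef_pos: [0.5352, -0.2668, 0.1864]
ee_rot: [3.142, 0.0, -1.836]
force: [-0.1, 0.5, -0.0]
width: 0.0303
gripper_force: 0.0
t: 16.82
eef_pos: [0.5773, -0.1115, 0.347]
ee_rot: [-3.141, 0.0, -1.834]
force: [-0.3, -1.2, -0.9]
width: 0.0308
gripper_force: 0.0
[ 0.57691732 -0.11291232  0.3468475 ] [-0.87734958 -0.14983274  0.07429828]
```

View pics/c8.png

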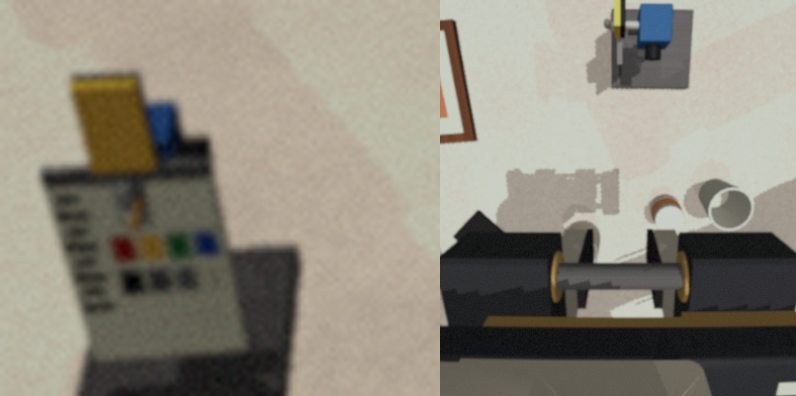

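The panel hangs free on the hook with its white face outward. The prong tip (130,190) and the brass pin (136,212) both show through the hole, and the gripper is clear. I'll hand in the job.

```bash
python3 -c "
from station import order
print(order.job_done())"
```

```text
the job is handed in; nothing more can be done
None
```

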